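# Gauge the bores of dental models and sort them

## Task

One of these three stone models has a good bush, the others a tight and a worn one. Take the stepped gauge from its stand and deal with them one at a time: try the held gauge in the bush, then, before trying the next, slide that model along the bench until it lies wholly on a mat: the mat whose end fences carry upright posts if the thin step goes in but the thick step does not, otherwise the mat with plain fences. Never lift a model or disturb the jar, wax block and bowl, and at the end, with all three on their mats, leave the gauge standing in the good bush to mark it.

Things in the scene. Friction and masses are not known exactly. Their poses are not given: they have to be found in the camera images.
- gauge: steel plug gauge, 110 mm, 0.2 kg, upright in its stand. From the tip up: thin step 20 mm dia, 16 long (first 3 tapered from 16 dia); thick step 25 dia, 16 long; square flange 46 x 46, 10 thick (32 to 42 above the tip), its flat edges can push a model; handle 24 x 24 square, 42 to 110 above the tip, parallel to the flange. Origin: tip end centre; z up the handle, x and y square to the flats
- stand: fixed black block 56 x 56 mm, 40 mm high, on a 70 x 70 mm plate, with a 32 mm wide vertical hole right through, in which the gauge hangs by its flange, tip 8 mm above the bench. Origin: centre of its underside
- rack_bay: bay for good models: rubber mat, each end fence with three upright steel posts, tops 67 mm above the bench. Mat 330 (x) x 160 mm (y), paper-thin, models slide onto it over its open long sides; fixed fences 12 mm thick, 22 high along the short sides, 171 mm from the middle. Takes three models side by side. Origin: centre of the mat, bench height
- plain_bay: bay for bad models (tight or worn): rubber mat, end fences plain, without posts. Mat 330 (x) x 160 mm (y), paper-thin, models slide onto it over its open long sides; fixed fences 12 mm thick, 22 high along the short sides, 171 mm from the middle. Takes three models side by side. Origin: centre of the mat, bench height
- model_a: one of three look-alike loose stone models, 0.5 kg: block 84 mm long (x), 60 wide (y), 46 high (z); arch of 11 mm high teeth on its top over x = +11 to +38 mm; at x = -18 mm a vertical bore with a loose steel bush, 35 mm outside, flush with the top, under 1 mm of play. Which bush is good differs from run to run. Origin: centre of the underside
- model_b: one of three look-alike loose stone models, 0.5 kg: block 84 mm long (x), 60 wide (y), 46 high (z); arch of 11 mm high teeth on its top over x = +11 to +38 mm; at x = -18 mm a vertical bore with a loose steel bush, 35 mm outside, flush with the top, under 1 mm of play. Which bush is good differs from run to run. Origin: centre of the underside
- model_c: one of three look-alike loose stone models, 0.5 kg: block 84 mm long (x), 60 wide (y), 46 high (z); arch of 11 mm high teeth on its top over x = +11 to +38 mm; at x = -18 mm a vertical bore with a loose steel bush, 35 mm outside, flush with the top, under 1 mm of play. Which bush is good differs from run to run. Origin: centre of the underside
- model_a_bore (a point): centre of that model's bore in its top face, 46 mm above the bench; axes as the model's. Bush holes, one of each among the three models: tight, 17.5 mm (gauge stops about at the mouth, 2 mm in at most); good, 22.5 mm (gauge stops 16 mm deep and stands by itself); worn, 29 mm (gauge goes 32 mm deep, to its flange)
- model_b_bore (a point): centre of that model's bore in its top face, 46 mm above the bench; axes as the model's. Bush holes, one of each among the three models: tight, 17.5 mm (gauge stops about at the mouth, 2 mm in at most); good, 22.5 mm (gauge stops 16 mm deep and stands by itself); worn, 29 mm (gauge goes 32 mm deep, to its flange)
- model_c_bore (a point): centre of that model's bore in its top face, 46 mm above the bench; axes as the model's. Bush holes, one of each among the three models: tight, 17.5 mm (gauge stops about at the mouth, 2 mm in at most); good, 22.5 mm (gauge stops 16 mm deep and stands by itself); worn, 29 mm (gauge goes 32 mm deep, to its flange)
- jar: bystander: closed jar, 60 mm diameter, 85 mm high; origin: centre of its underside
- wax: bystander: block of modelling wax, 50 (x) x 85 (y) x 32 mm high; origin: centre of its underside
- bowl: bystander: mixing bowl, rim 110 mm in diameter, 55 mm high; origin: centre of its underside
Not all that is in view belongs to the job. Leave any blue or orange look-alike of the gauge alone.

How it is judged (in metres and radians):
On the way, in this order (a step that is already met when the one before it is completed fails the run):
1. the held gauge is tried in the bush of one model (((z of gauge in the frame of model_a_bore between -0.05 and 0.002 m and horizontal distance between gauge and model_a_bore below 0.006 m and angle between gauge's own z axis and vertical below 0.15 rad and contact force between the fingers and gauge above 1 N and not (y of model_a in the frame of rack_bay between -0.045 and 0.045 m and x of model_a in the frame of rack_bay between -0.145 and 0.145 m) and not (y of model_a in the frame of plain_bay between -0.045 and 0.045 m and x of model_a in the frame of plain_bay between -0.145 and 0.145 m)) or (z of gauge in the frame of model_b_bore between -0.05 and 0.002 m and horizontal distance between gauge and model_b_bore below 0.006 m and angle between gauge's own z axis and vertical below 0.15 rad and contact force between the fingers and gauge above 1 N and not (y of model_b in the frame of rack_bay between -0.045 and 0.045 m and x of model_b in the frame of rack_bay between -0.145 and 0.145 m) and not (y of model_b in the frame of plain_bay between -0.045 and 0.045 m and x of model_b in the frame of plain_bay between -0.145 and 0.145 m)) or (z of gauge in the frame of model_c_bore between -0.05 and 0.002 m and horizontal distance between gauge and model_c_bore below 0.006 m and angle between gauge's own z axis and vertical below 0.15 rad and contact force between the fingers and gauge above 1 N and not (y of model_c in the frame of rack_bay between -0.045 and 0.045 m and x of model_c in the frame of rack_bay between -0.145 and 0.145 m) and not (y of model_c in the frame of plain_bay between -0.045 and 0.045 m and x of model_c in the frame of plain_bay between -0.145 and 0.145 m)))), for 0.05 s.
2. one model lies on a mat (((y of model_a in the frame of rack_bay between -0.045 and 0.045 m and x of model_a in the frame of rack_bay between -0.145 and 0.145 m) or (y of model_a in the frame of plain_bay between -0.045 and 0.045 m and x of model_a in the frame of plain_bay between -0.145 and 0.145 m) or (y of model_b in the frame of rack_bay between -0.045 and 0.045 m and x of model_b in the frame of rack_bay between -0.145 and 0.145 m) or (y of model_b in the frame of plain_bay between -0.045 and 0.045 m and x of model_b in the frame of plain_bay between -0.145 and 0.145 m) or (y of model_c in the frame of rack_bay between -0.045 and 0.045 m and x of model_c in the frame of rack_bay between -0.145 and 0.145 m) or (y of model_c in the frame of plain_bay between -0.045 and 0.045 m and x of model_c in the frame of plain_bay between -0.145 and 0.145 m))), for 0.1 s.
3. with one model on a mat, the held gauge is tried in the bush of another (((z of gauge in the frame of model_a_bore between -0.05 and 0.002 m and horizontal distance between gauge and model_a_bore below 0.006 m and angle between gauge's own z axis and vertical below 0.15 rad and contact force between the fingers and gauge above 1 N and not (y of model_a in the frame of rack_bay between -0.045 and 0.045 m and x of model_a in the frame of rack_bay between -0.145 and 0.145 m) and not (y of model_a in the frame of plain_bay between -0.045 and 0.045 m and x of model_a in the frame of plain_bay between -0.145 and 0.145 m) and ((y of model_b in the frame of rack_bay between -0.045 and 0.045 m and x of model_b in the frame of rack_bay between -0.145 and 0.145 m) or (y of model_b in the frame of plain_bay between -0.045 and 0.045 m and x of model_b in the frame of plain_bay between -0.145 and 0.145 m) or (y of model_c in the frame of rack_bay between -0.045 and 0.045 m and x of model_c in the frame of rack_bay between -0.145 and 0.145 m) or (y of model_c in the frame of plain_bay between -0.045 and 0.045 m and x of model_c in the frame of plain_bay between -0.145 and 0.145 m))) or (z of gauge in the frame of model_b_bore between -0.05 and 0.002 m and horizontal distance between gauge and model_b_bore below 0.006 m and angle between gauge's own z axis and vertical below 0.15 rad and contact force between the fingers and gauge above 1 N and not (y of model_b in the frame of rack_bay between -0.045 and 0.045 m and x of model_b in the frame of rack_bay between -0.145 and 0.145 m) and not (y of model_b in the frame of plain_bay between -0.045 and 0.045 m and x of model_b in the frame of plain_bay between -0.145 and 0.145 m) and ((y of model_a in the frame of rack_bay between -0.045 and 0.045 m and x of model_a in the frame of rack_bay between -0.145 and 0.145 m) or (y of model_a in the frame of plain_bay between -0.045 and 0.045 m and x of model_a in the frame of plain_bay between -0.145 and 0.145 m) or (y of model_c in the frame of rack_bay between -0.045 and 0.045 m and x of model_c in the frame of rack_bay between -0.145 and 0.145 m) or (y of model_c in the frame of plain_bay between -0.045 and 0.045 m and x of model_c in the frame of plain_bay between -0.145 and 0.145 m))) or (z of gauge in the frame of model_c_bore between -0.05 and 0.002 m and horizontal distance between gauge and model_c_bore below 0.006 m and angle between gauge's own z axis and vertical below 0.15 rad and contact force between the fingers and gauge above 1 N and not (y of model_c in the frame of rack_bay between -0.045 and 0.045 m and x of model_c in the frame of rack_bay between -0.145 and 0.145 m) and not (y of model_c in the frame of plain_bay between -0.045 and 0.045 m and x of model_c in the frame of plain_bay between -0.145 and 0.145 m) and ((y of model_a in the frame of rack_bay between -0.045 and 0.045 m and x of model_a in the frame of rack_bay between -0.145 and 0.145 m) or (y of model_a in the frame of plain_bay between -0.045 and 0.045 m and x of model_a in the frame of plain_bay between -0.145 and 0.145 m) or (y of model_b in the frame of rack_bay between -0.045 and 0.045 m and x of model_b in the frame of rack_bay between -0.145 and 0.145 m) or (y of model_b in the frame of plain_bay between -0.045 and 0.045 m and x of model_b in the frame of plain_bay between -0.145 and 0.145 m))))), for 0.05 s.
4. two models lie on mats (((((y of model_b in the frame of rack_bay between -0.045 and 0.045 m and x of model_b in the frame of rack_bay between -0.145 and 0.145 m) or (y of model_b in the frame of plain_bay between -0.045 and 0.045 m and x of model_b in the frame of plain_bay between -0.145 and 0.145 m)) and ((y of model_c in the frame of rack_bay between -0.045 and 0.045 m and x of model_c in the frame of rack_bay between -0.145 and 0.145 m) or (y of model_c in the frame of plain_bay between -0.045 and 0.045 m and x of model_c in the frame of plain_bay between -0.145 and 0.145 m))) or (((y of model_a in the frame of rack_bay between -0.045 and 0.045 m and x of model_a in the frame of rack_bay between -0.145 and 0.145 m) or (y of model_a in the frame of plain_bay between -0.045 and 0.045 m and x of model_a in the frame of plain_bay between -0.145 and 0.145 m)) and ((y of model_c in the frame of rack_bay between -0.045 and 0.045 m and x of model_c in the frame of rack_bay between -0.145 and 0.145 m) or (y of model_c in the frame of plain_bay between -0.045 and 0.045 m and x of model_c in the frame of plain_bay between -0.145 and 0.145 m))) or (((y of model_a in the frame of rack_bay between -0.045 and 0.045 m and x of model_a in the frame of rack_bay between -0.145 and 0.145 m) or (y of model_a in the frame of plain_bay between -0.045 and 0.045 m and x of model_a in the frame of plain_bay between -0.145 and 0.145 m)) and ((y of model_b in the frame of rack_bay between -0.045 and 0.045 m and x of model_b in the frame of rack_bay between -0.145 and 0.145 m) or (y of model_b in the frame of plain_bay between -0.045 and 0.045 m and x of model_b in the frame of plain_bay between -0.145 and 0.145 m))))), for 0.1 s.
5. with two models on mats, the held gauge is tried in the bush of the last (((z of gauge in the frame of model_a_bore between -0.05 and 0.002 m and horizontal distance between gauge and model_a_bore below 0.006 m and angle between gauge's own z axis and vertical below 0.15 rad and contact force between the fingers and gauge above 1 N and not (y of model_a in the frame of rack_bay between -0.045 and 0.045 m and x of model_a in the frame of rack_bay between -0.145 and 0.145 m) and not (y of model_a in the frame of plain_bay between -0.045 and 0.045 m and x of model_a in the frame of plain_bay between -0.145 and 0.145 m) and ((y of model_b in the frame of rack_bay between -0.045 and 0.045 m and x of model_b in the frame of rack_bay between -0.145 and 0.145 m) or (y of model_b in the frame of plain_bay between -0.045 and 0.045 m and x of model_b in the frame of plain_bay between -0.145 and 0.145 m)) and ((y of model_c in the frame of rack_bay between -0.045 and 0.045 m and x of model_c in the frame of rack_bay between -0.145 and 0.145 m) or (y of model_c in the frame of plain_bay between -0.045 and 0.045 m and x of model_c in the frame of plain_bay between -0.145 and 0.145 m))) or (z of gauge in the frame of model_b_bore between -0.05 and 0.002 m and horizontal distance between gauge and model_b_bore below 0.006 m and angle between gauge's own z axis and vertical below 0.15 rad and contact force between the fingers and gauge above 1 N and not (y of model_b in the frame of rack_bay between -0.045 and 0.045 m and x of model_b in the frame of rack_bay between -0.145 and 0.145 m) and not (y of model_b in the frame of plain_bay between -0.045 and 0.045 m and x of model_b in the frame of plain_bay between -0.145 and 0.145 m) and ((y of model_a in the frame of rack_bay between -0.045 and 0.045 m and x of model_a in the frame of rack_bay between -0.145 and 0.145 m) or (y of model_a in the frame of plain_bay between -0.045 and 0.045 m and x of model_a in the frame of plain_bay between -0.145 and 0.145 m)) and ((y of model_c in the frame of rack_bay between -0.045 and 0.045 m and x of model_c in the frame of rack_bay between -0.145 and 0.145 m) or (y of model_c in the frame of plain_bay between -0.045 and 0.045 m and x of model_c in the frame of plain_bay between -0.145 and 0.145 m))) or (z of gauge in the frame of model_c_bore between -0.05 and 0.002 m and horizontal distance between gauge and model_c_bore below 0.006 m and angle between gauge's own z axis and vertical below 0.15 rad and contact force between the fingers and gauge above 1 N and not (y of model_c in the frame of rack_bay between -0.045 and 0.045 m and x of model_c in the frame of rack_bay between -0.145 and 0.145 m) and not (y of model_c in the frame of plain_bay between -0.045 and 0.045 m and x of model_c in the frame of plain_bay between -0.145 and 0.145 m) and ((y of model_a in the frame of rack_bay between -0.045 and 0.045 m and x of model_a in the frame of rack_bay between -0.145 and 0.145 m) or (y of model_a in the frame of plain_bay between -0.045 and 0.045 m and x of model_a in the frame of plain_bay between -0.145 and 0.145 m)) and ((y of model_b in the frame of rack_bay between -0.045 and 0.045 m and x of model_b in the frame of rack_bay between -0.145 and 0.145 m) or (y of model_b in the frame of plain_bay between -0.045 and 0.045 m and x of model_b in the frame of plain_bay between -0.145 and 0.145 m))))), for 0.05 s.
At the end, for the whole second after the job is handed in: the gauge stands free and upright (0.15 rad) in a bush, stopped by its thick step (12 to 20 mm deep); that model on the posted mat, both others on the plain mat (centres within 45 mm of the mat's long centre line and 145 mm of its middle along it), flat, at rest (((y of model_a in the frame of rack_bay between -0.045 and 0.045 m and x of model_a in the frame of rack_bay between -0.145 and 0.145 m and y of model_b in the frame of plain_bay between -0.045 and 0.045 m and x of model_b in the frame of plain_bay between -0.145 and 0.145 m and y of model_c in the frame of plain_bay between -0.045 and 0.045 m and x of model_c in the frame of plain_bay between -0.145 and 0.145 m and z of gauge in the frame of model_a_bore between -0.02 and -0.012 m and horizontal distance between gauge and model_a_bore below 0.006 m and angle between gauge's own z axis and vertical below 0.15 rad) or (y of model_b in the frame of rack_bay between -0.045 and 0.045 m and x of model_b in the frame of rack_bay between -0.145 and 0.145 m and y of model_a in the frame of plain_bay between -0.045 and 0.045 m and x of model_a in the frame of plain_bay between -0.145 and 0.145 m and y of model_c in the frame of plain_bay between -0.045 and 0.045 m and x of model_c in the frame of plain_bay between -0.145 and 0.145 m and z of gauge in the frame of model_b_bore between -0.02 and -0.012 m and horizontal distance between gauge and model_b_bore below 0.006 m and angle between gauge's own z axis and vertical below 0.15 rad) or (y of model_c in the frame of rack_bay between -0.045 and 0.045 m and x of model_c in the frame of rack_bay between -0.145 and 0.145 m and y of model_a in the frame of plain_bay between -0.045 and 0.045 m and x of model_a in the frame of plain_bay between -0.145 and 0.145 m and y of model_b in the frame of plain_bay between -0.045 and 0.045 m and x of model_b in the frame of plain_bay between -0.145 and 0.145 m and z of gauge in the frame of model_c_bore between -0.02 and -0.012 m and horizontal distance between gauge and model_c_bore below 0.006 m and angle between gauge's own z axis and vertical below 0.15 rad)) and angle between each of model_a, model_b, model_c's own z axis and vertical below 0.1 rad and linear speed of each of gauge, model_a, model_b, model_c below 0.02 m/s); the robot touches nothing.
It fails at once if a model is lifted off the bench or tipped over (height (world z) of any of model_a, model_b, model_c above 0.015 m or angle between any of model_a, model_b, model_c's own z axis and vertical above 0.5 rad).
It fails at once if a bystander (jar, wax block, bowl) is moved by more than 20 mm (distance of any of jar, wax, bowl from where it was at the start of the episode above 0.02 m).
It also fails if it takes over 72 s, if anything falls off the work surface, if the arm or the gripper's body presses on something with over 40 N, if the wrist force passes 120 N, or if a joint passes its speed limit or range.

## Robot

A 6-joint arm with a two-finger parallel gripper is mounted at the origin on the work surface. World frame = base frame: x ahead of the robot, y to its left, z up, the work surface at z = 0. Lengths are in m, angles in degrees, forces in N, time in s.
With the tool pointing down it reaches from about 0.375 to 0.9 m from the base axis. Payload 3.1 kg.
Tool frame: the origin (TCP) lies at the very end of the fingers, on their centre line; the grasp point (between the pads) lies bot.grip_point_offset behind it (bot.grip_point_offset is the distance from the TCP to the grasp point, in m); z points along the fingers, y is the line along which they close (so a half turn about z gives the same grasp; the last joint's range is limited). The gripper opens to 87 mm and grips with 3 to 60 N. Pads are 19 mm wide; open, the fingers measure 117 mm over their backs; the gripper's body (75 mm by 190 mm) begins 51 mm behind the grasp point.
Start: joints at [53.944, 30.224, 82.088, -0, 67.689, -10.227], TCP at [0.272, 0.563, 0.223] pointing down, gripper open.
Joint ranges: [-176.69, 176.69], [-43.24, 126.21], [12.49, 139.97], [-82, 262], [0, 151.66], [-163.58, 163.58]. Speed limits (degrees/s): [159.86, 159.86, 180, 180, 180, 180].

## Interface

Orientations are given as a 3x3 rotation matrix whose columns are the frame's x, y, z axes.
In Python, from rig import bot, viewer, ticket gives the robot as it stands.
- The arm moves only by the tool servo_tool, never from a script. Its argument "targets" is a list of rows, each an object with "offset": the shift along the tool's x, y, z in m, a list of three; "dr": the turn, a rotation vector about the tool's x, y, z in degrees, a list of three. In form: [{"offset": [x, y, z], "dr": [ax, ay, az]}, ...]. A call has 1 to 20 rows; each row is the pose to reach, as a shift and turn from the pose commanded when the call began, along the tool's axes at that moment; what a row does not reach only later rows make up. A row lasts 1/12 s, in which the tool goes at most 41.7 mm and 7.16 degrees, less where a joint would pass 70% of its speed; a pose out of reach is approached as far as the arm can. A call with a gripper value outside its range is refused whole. "gripper" is the gripper command: -1 is fully open, 1 is shut, values between are in proportion, set as the call begins (left out, the last holds). The fingers move at their own pace and stop on an object; the grip force is fixed at half the most. Time passes only in rows, so rows that repeat a pose let the fingers close. It gives the time, the measured TCP pose, the force, the opening and the grip force at its end, in the units of the state.
- bot.read_state(): the state, without advancing time (a new reading comes with each control period).
- viewer.capture(name): name is "scene" or "top" or "wrist"; returns a dict with "color" (384x512x3 uint8, red, green, blue), "camera_matrix" (3x3 intrinsics, pixels), "R" (3x3) and "t" (3): a world point X has camera coordinates R X + t. Camera axes: x right, y down, z forward; pixel columns grow to the right and rows downward; lengths in m; the calibration is good to about 2 mm. The wrist camera is an equidistant fisheye: a pixel r from the principal point sees the ray r / f radians off the axis. A picture is of the moment at which its call begins. There is no depth.
- ticket.hand_in(): hands the job in; it is judged then, once.
The state is a dict: "time_s": time; "joint_positions": joint angles; "qvel": joint speeds; "tau": joint torques, N m; "position": TCP position; "tcp_rot": TCP orientation; "force": force on the tool from outside, world axes, zero at the start; "moment": the same for the moment, N m; "opening": opening from 0.0 (shut) to 1.0 (fully open); "grasp_force": force on a finger pad.
Only numpy, scipy, OpenCV 4.12 (cv2) and the standard library are available. Lean on these libraries where they do the work, as an engineer would, in place of code of your own. Each camera call takes 0.05 s, during which the arm holds its last target. There are 200 camera calls.

## Working session

There is one attempt and no reset: what is moved stays moved. The work goes in short steps, Python scripts to look and compute and a tool call to move; the robot and the scene stay as the last step left them, time stands still between calls to the robot, and variables do not carry over. Pictures are saved under pics/ and viewed, at most 10 in all, crops included, and the job is handed in when it is done.

Besides the shell and the picture viewer there is one more tool, called after "Emit:" as a command line: name --argument value ..., lists and objects as JSON in quotes. servo_tool: Moves the arm, as the interface text tells. Its arguments: {"type":"object","properties":{"targets":{"type":"array"},"gripper":{"type":"number"}},"required":["targets"]}

```bash
mkdir -p pics; cat > h.py <<'E'
import numpy as np, cv2
from rig import bot, viewer, ticket
def snap(n,f=None):
    c=viewer.capture(n)
    if f: cv2.imwrite('pics/'+f,c['color'][:,:,::-1])
    return c
def ray(c,u,v,z,fish=False):
    K=c['camera_matrix'];R=np.array(c['R']);t=np.array(c['t'])
    x=(u-K[0][2])/K[0][0];y=(v-K[1][2])/K[1][1]
    if fish:
        r=np.hypot(x,y); d=np.array([x/r*np.sin(r),y/r*np.sin(r),np.cos(r)]) if r>0 else np.array([0,0,1.])
    else: d=np.array([x,y,1.])
    o=-R.T@t; d=R.T@d
    return (o+d*(z-o[2])/d[2])
E
python3 - <<'E'
from h import *
import pickle
a=snap('scene');b=snap('top')
pickle.dump((a,b),open('first.pkl','wb'))
cv2.imwrite('pics/top0.png',cv2.resize(b['color'][:,:,::-1],(800,600),interpolation=cv2.INTER_CUBIC))
cv2.imwrite('pics/scene0.png',cv2.resize(a['color'][:,:,::-1],(800,600),interpolation=cv2.INTER_CUBIC))
for c in(a,b): print(np.round(-np.array(c['R']).T@c['t'],3),np.round(c['R'],2).tolist(),c['camera_matrix'])
s=bot.read_state();print(s,bot.grip_point_offset)
E
```

```text
[ 1.095 -0.351  0.766] [[0.44, 0.9, -0.0], [0.67, -0.33, -0.67], [-0.6, 0.29, -0.74]] [[347.95540453   0.         250.70961038]
 [  0.         347.95540453 187.629924  ]
 [  0.           0.           1.        ]]
[ 0.354 -0.043  1.143] [[0.01, -1.0, 0.04], [-0.99, -0.02, -0.16], [0.16, -0.03, -0.99]] [[376.70366273   0.         251.71664211]
 [  0.         376.70366273 187.33318503]
 [  0.           0.           1.        ]]
{'time_s': 0.1, 'joint_positions': array([ 5.39447719e+01,  3.02722402e+01,  8.21486695e+01, -1.17695276e-03,
        6.76857080e+01, -1.02271722e+01]), 'qvel': array([-0.01600664, -0.07916835, -0.17853238, -0.05806664,  0.04703153,
       -0.06452524]), 'tau': array([-3.81133677e-04, -4.40984988e+01, -1.77149338e+01,  6.34631119e-02,
        5.33719850e-02, -2.82930893e-05]), 'position': array([0.27189236, 0.56205466, 0.22168654]), 'tcp_rot': array([[-9.00108782e-01,  4.35663878e-01, -1.07985461e-03],
       [ 4.35665104e-01,  9.00107560e-01, -1.51557135e-03],
       [ 3.11705612e-04, -1.83463405e-03, -9.99998268e-01]]), 'force': array([ 0.15656526, -0.82935085, -1.11333731]), 'moment': array([-0.02457755, -0.00945259, -0.0031714 ]), 'grasp_force': 0.0, 'opening': 1.004820220492535} 0.0187
```

View pics/top0.png

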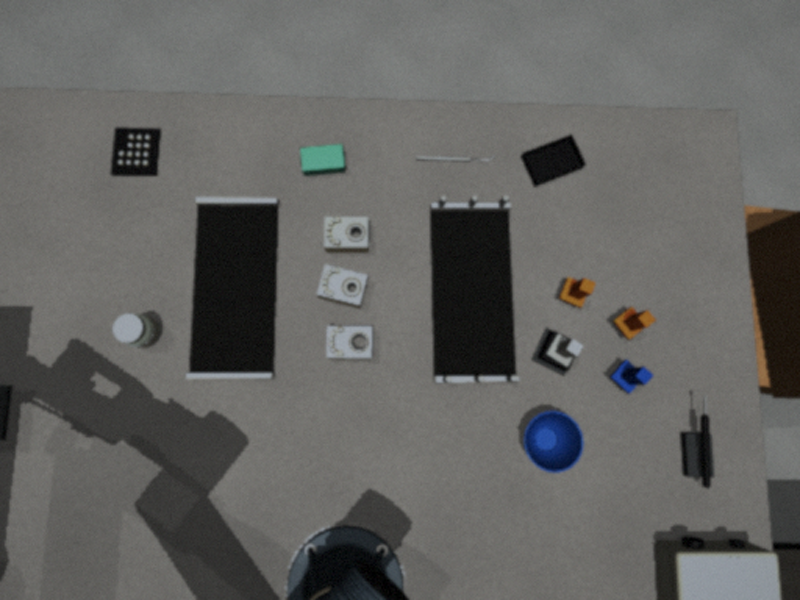

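View pics/scene0.png

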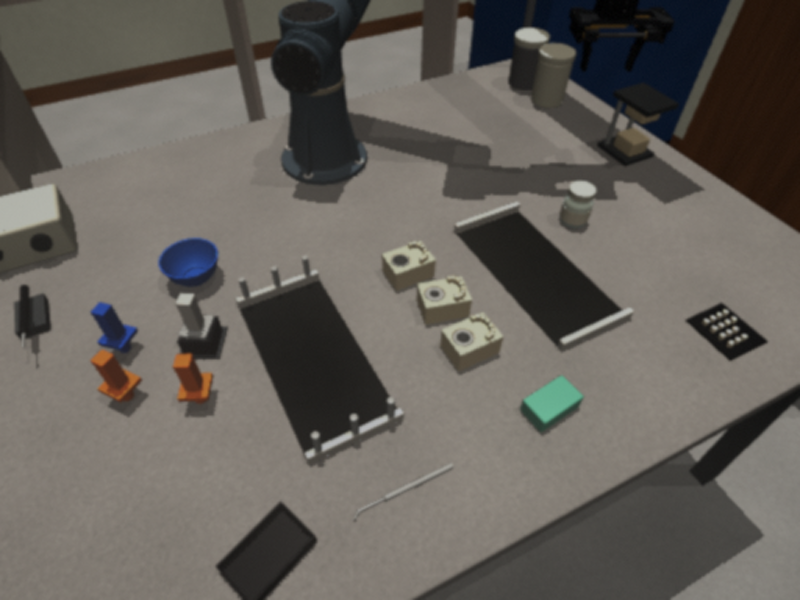

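The top view shows the posted mat on the right (fences at rows 205 and 378) and the plain mat on the left. The three models stand between them, with bores at about (355,232), (351,288) and (358,342). Candidates for the gauge are grey in a black stand (565,348), orange (578,290) and (635,322), and blue (630,375). I choose the grey one, as it is steel, upright and in the black stand.

```bash
python3 - <<'E'
from h import *
import pickle
a,b=pickle.load(open('first.pkl','rb'))
s=1.5625
P=lambda u,v,z:np.round(ray(b,u/s,v/s,z),4)
for n,u,v,z in[('gauge top',573,342,.118),('stand',556,351,.04),('rackc',473,291,0),('rack f1',471,205,.022),('rack f2',476,379,.022),('plain c',234,290,0),('pl f1',237,200,.022),('pl f2',230,376,.022),('jar',128,328,.085),('wax',322,157,.032),('bowl',553,440,.055)]: print(n,P(u,v,z))
# bright models
im=b['color'].astype(int); g=im.min(2)
hsv=cv2.cvtColor(b['color'],cv2.COLOR_RGB2HSV)
m=((g>125)).astype(np.uint8); m[:, :195]=0; m[:,250:]=0; m[:125]=0; m[240:]=0
m=cv2.morphologyEx(m,cv2.MORPH_CLOSE,np.ones((7,7)))
cs,_=cv2.findContours(m,0,2)
for c in cs:
    if cv2.contourArea(c)<150: continue
    r=cv2.minAreaRect(c); q=cv2.boxPoints(r); w=np.array([ray(b,x,y,.046)[:2] for x,y in q])
    print(r,w.mean(0).round(4),np.linalg.norm(np.diff(w,axis=0),axis=1).round(4))
big=lambda x0,x1,y0,y1,k:cv2.resize(b['color'][y0:y1,x0:x1,::-1],None,fx=k,fy=k,interpolation=cv2.INTER_CUBIC)
A=big(195,255,130,240,5); B=big(335,425,160,270,5)
cv2.imwrite('pics/crop.png',np.hstack([A,B]))
E
```

```text
gauge top [ 0.4388 -0.3943  0.118 ]
stand [ 0.4277 -0.388   0.04  ]
rackc [ 0.5459 -0.2382  0.    ]
rack f1 [ 0.7154 -0.2316  0.022 ]
rack f2 [ 0.3734 -0.2389  0.022 ]
plain c [0.5384 0.2304 0.    ]
pl f1 [0.7137 0.2296 0.022 ]
pl f2 [0.3719 0.2232 0.022 ]
jar [0.4525 0.3926 0.085 ]
wax [0.8031 0.0656 0.032 ]
bowl [ 0.2652 -0.373   0.055 ]
((222.5, 218.0), (20.0, 29.0), 90.0) [0.4401 0.0045] [0.0844 0.0582 0.0837]
((218.20591735839844, 181.17648315429688), (29.10427474975586, 20.615528106689453), 14.03624439239502) [0.5484 0.0201] [0.0616 0.0863 0.0616]
((221.0, 147.5), (19.0, 28.0), 90.0) [0.6509 0.0147] [0.084  0.0587 0.0833]
```

View pics/crop.png

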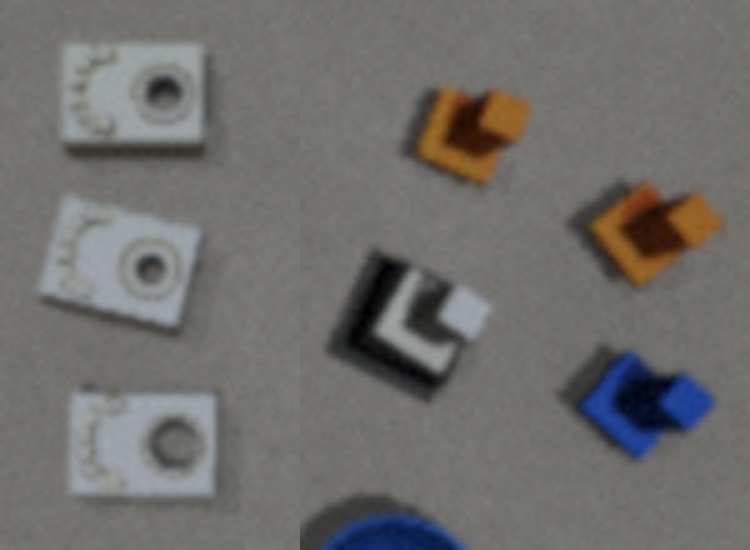

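The crop confirms the steel gauge: its grey top is at top-camera pixel (368,222.6), on a pale flange in the black stand. The orange and blue ones stand directly on the bench. I move above it.

```bash
cat >> h.py <<'E'
def off(*ws,s=None):
    """print tool-frame offsets for world targets (x,y,z[,yaw of tool y, deg]) """
    s=s or bot.read_state(); R=s['tcp_rot'];p=s['position']
    ya=np.degrees(np.arctan2(R[1,1],R[0,1]))
    print('now',p.round(4),'yaw_y',ya.round(2),'t',round(s['time_s'],2),'f',s['force'].round(1),'op',round(s['opening'],3),'gf',round(s['grasp_force'],1),'j1,j6',s['joint_positions'][[0,5]].round(0))
    for w in ws:
        d=R.T@(np.array(w[:3])-p)
        a=0 if len(w)<4 else ((w[3]-ya+90)%180-90)
        print(w,'->',d.round(4).tolist(),'dr_z',round(-a,2))
E
python3 - <<'E'
from h import *
import pickle
a,b=pickle.load(open('first.pkl','rb'))
print(ray(b,368,222.6,.118))
off((.53,.1,.22),(.4,-.393,.25))
E
```

```text
[ 0.42861891 -0.39746232  0.118     ]
now [0.2719 0.5621 0.2217] yaw_y 64.17 t 0.1 f [ 0.2 -0.8 -1.1] op 1.005 gf 0.0 j1,j6 [ 54. -10.]
(0.53, 0.1, 0.22) -> [-0.4336, -0.3034, 0.0021] dr_z 0
(0.4, -0.393, 0.25) -> [-0.5314, -0.8039, -0.027] dr_z 0
```

Emit:
servo_tool --targets '[{"offset":[-0.434,-0.303,0],"dr":[0,0,0]},{"offset":[-0.434,-0.303,0],"dr":[0,0,0]},{"offset":[-0.434,-0.303,0],"dr":[0,0,0]},{"offset":[-0.434,-0.303,0],"dr":[0,0,0]},{"offset":[-0.434,-0.303,0],"dr":[0,0,0]},{"offset":[-0.434,-0.303,0],"dr":[0,0,0]},{"offset":[-0.434,-0.303,0],"dr":[0,0,0]},{"offset":[-0.434,-0.303,0],"dr":[0,0,0]},{"offset":[-0.434,-0.303,0],"dr":[0,0,0]},{"offset":[-0.434,-0.303,0],"dr":[0,0,0]},{"offset":[-0.434,-0.303,0],"dr":[0,0,0]},{"offset":[-0.434,-0.303,0],"dr":[0,0,0]},{"offset":[-0.434,-0.303,0],"dr":[0,0,0]},{"offset":[-0.563,-0.791,-0.03],"dr":[0,0,0]},{"offset":[-0.563,-0.791,-0.03],"dr":[0,0,0]},{"offset":[-0.563,-0.791,-0.03],"dr":[0,0,0]},{"offset":[-0.563,-0.791,-0.03],"dr":[0,0,0]},{"offset":[-0.563,-0.791,-0.03],"dr":[0,0,0]},{"offset":[-0.563,-0.791,-0.03],"dr":[0,0,0]},{"offset":[-0.563,-0.791,-0.03],"dr":[0,0,0]}]' --gripper -1

```text
time_s: 1.77
position: [0.4742, -0.1868, 0.2398]
tcp_rot: [[-0.9, 0.436, -0.0], [0.436, 0.9, 0.0], [0.001, 0.0, -1.0]]
force: [0.5, 0.6, -0.0]
opening: 0.997
grasp_force: 0.0
```

```bash
python3 - <<'E'
from h import *
off((.434,-.395,.25))
E
```

```text
now [ 0.4742 -0.1868  0.2398] yaw_y 64.16 t 1.77 f [ 0.5  0.6 -0. ] op 0.997 gf 0.0 j1,j6 [-34. -98.]
(0.434, -0.395, 0.25) -> [-0.0546, -0.2049, -0.0103] dr_z 0
```

Emit:
servo_tool --targets '[{"offset":[-0.055,-0.2,-0.01],"dr":[0,0,0]},{"offset":[-0.055,-0.2,-0.01],"dr":[0,0,0]},{"offset":[-0.055,-0.2,-0.01],"dr":[0,0,0]},{"offset":[-0.055,-0.2,-0.01],"dr":[0,0,0]},{"offset":[-0.055,-0.2,-0.01],"dr":[0,0,0]},{"offset":[-0.055,-0.2,-0.01],"dr":[0,0,0]},{"offset":[-0.055,-0.2,-0.01],"dr":[0,0,0]},{"offset":[-0.055,-0.2,-0.01],"dr":[0,0,0]}]'

```text
time_s: 2.43
position: [0.4371, -0.3883, 0.2491]
tcp_rot: [[-0.9, 0.436, -0.001], [0.436, 0.9, 0.002], [0.002, 0.002, -1.0]]
force: [0.6, 1.0, 0.4]
opening: 0.997
grasp_force: 0.0
```

```bash
python3 - <<'E'
from h import *
import pickle
off((.434,-.395,.25))
w=snap('wrist'); pickle.dump(w,open('w1.pkl','wb'))
cv2.imwrite('pics/w1.png',cv2.resize(w['color'][:,:,::-1],(800,600),interpolation=cv2.INTER_CUBIC))
print(np.round(-np.array(w['R']).T@w['t'],3),np.round(w['R'],2).tolist(),w['camera_matrix'].round(1).tolist())
E
```

```text
now [ 0.4371 -0.3883  0.2491] yaw_y 64.12 t 2.43 f [0.6 1.  0.4] op 0.997 gf 0.0 j1,j6 [ -53. -117.]
(0.434, -0.395, 0.25) -> [-0.0002, -0.0074, -0.0009] dr_z 0
[ 0.368 -0.355  0.411] [[0.44, 0.9, 0.0], [0.86, -0.42, 0.28], [0.25, -0.12, -0.96]] [[297.3, 0.0, 258.0], [0.0, 297.3, 191.2], [0.0, 0.0, 1.0]]
```

View pics/w1.png

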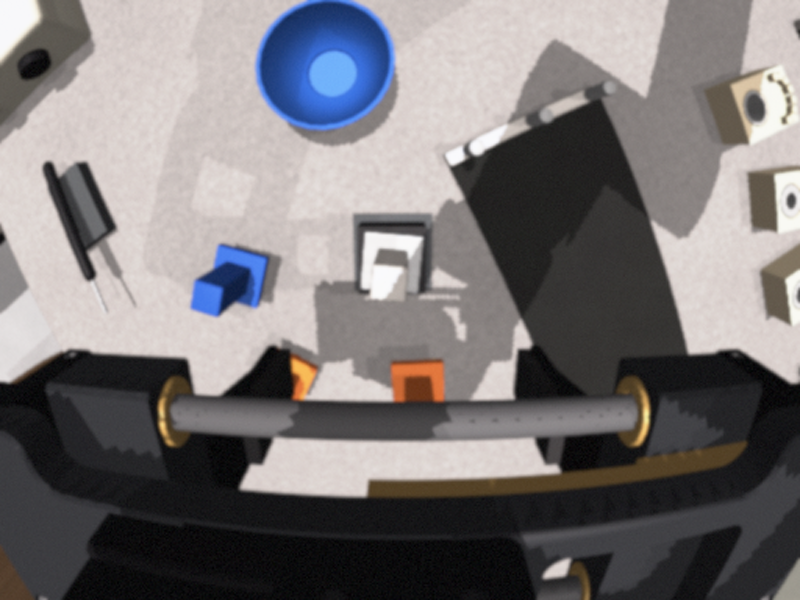

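```bash
python3 - <<'E'
from h import *
import pickle
w=pickle.load(open('w1.pkl','rb'));s=1.5625
q=lambda u,v,z:ray(w,u/s,v/s,z,True)
print('top',q(387,283,.118))
a,b,c,d=q(363,232,.05),q(425,236,.05),q(358,290,.05),q(427,290,.05); print('flange',a,b,np.linalg.norm(a-b),np.degrees(np.arctan2(*(b-a)[:2])), c,d)
a,b=q(355,214,.04),q(433,214,.04);print('stand',np.linalg.norm(a-b),a,b,np.degrees(np.arctan2(*(b-a)[:2])))
g=cv2.cvtColor(w['color'],cv2.COLOR_RGB2GRAY)[125:200,215:290]
cv2.imwrite('pics/w1c.png',cv2.resize(g,None,fx=8,fy=8,interpolation=cv2.INTER_CUBIC))
E
```

```text
top [ 0.43071985 -0.39657035  0.118     ]
flange [ 0.39992982 -0.40477026  0.05      ] [ 0.42410812 -0.36248987  0.05      ] 0.04870545540678562 29.7633416266048 [ 0.44013015 -0.42982494  0.05      ] [ 0.46448363 -0.37977737  0.05      ]
stand 0.06242306606962362 [ 0.38487104 -0.4053225   0.04      ] [ 0.4122845  -0.34924094  0.04      ] 26.050033084086806
```

View pics/w1c.png

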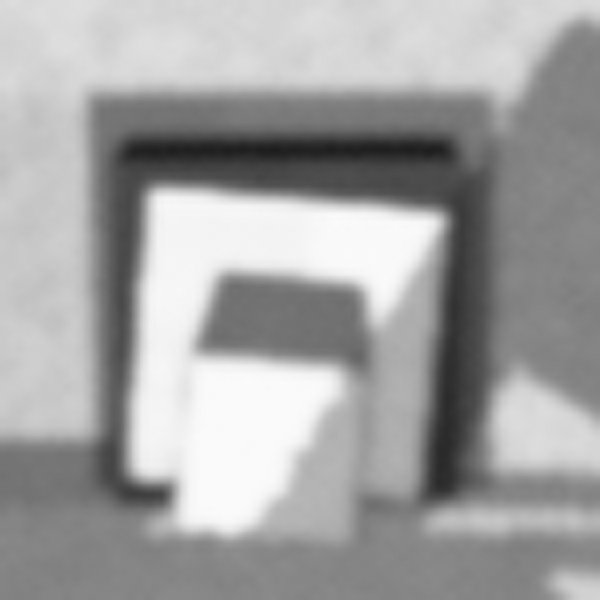

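The crop shows the gauge's handle top with corners at about (198,352), (368,362), (355,540) and (178,528), and the flange turned about 4 degrees relative to the stand.

```bash
python3 - <<'E'
from h import *
import pickle
w=pickle.load(open('w1.pkl','rb'))
q=lambda u,v,z:ray(w,215+u/8,125+v/8,z,True)[:2]
for z,pts in((.118,[(198,352),(368,362),(355,540),(178,528)]),(.05,[(145,188),(447,212),(418,503),(128,480)])):
    p=np.array([q(*x,z) for x in pts]);e=np.roll(p,-1,0)-p
    print(p.mean(0),np.linalg.norm(e,axis=1).round(4),(np.degrees(np.arctan2(e[:,1],e[:,0]))%90).round(1))
off((.43,-.3965,.14,62),(.43,-.3965,.072,62))
E
```

```text
[ 0.43114037 -0.39491056] [0.0214 0.0234 0.0228 0.0233] [60.6 60.2 60.  56.8]
[ 0.43218631 -0.39577068] [0.0464 0.0464 0.0458 0.0464] [59.4 59.  59.4 59.7]
now [ 0.4373 -0.3875  0.2492] yaw_y 64.2 t 2.48 f [ 0.3  0.4 -0.4] op 1.002 gf 0.0 j1,j6 [ -53. -117.]
(0.43, -0.3965, 0.14, 62) -> [0.0025, -0.0114, 0.1092] dr_z 2.2
(0.43, -0.3965, 0.072, 62) -> [0.0023, -0.0115, 0.1772] dr_z 2.2
```

Emit:
servo_tool --targets '[{"offset":[0.002,-0.01,0.04],"dr":[0,0,4.7]},{"offset":[0.002,-0.01,0.08],"dr":[0,0,4.7]},{"offset":[0.002,-0.01,0.1],"dr":[0,0,4.7]},{"offset":[0.002,-0.01,0.14],"dr":[0,0,4.7]},{"offset":[0.002,-0.01,0.177],"dr":[0,0,4.7]},{"offset":[0.002,-0.01,0.177],"dr":[0,0,4.7]},{"offset":[0.002,-0.01,0.177],"dr":[0,0,4.7]},{"offset":[0.002,-0.01,0.177],"dr":[0,0,4.7]}]'

```text
time_s: 3.15
position: [0.4326, -0.3971, 0.0745]
tcp_rot: [[-0.862, 0.507, 0.001], [0.507, 0.862, -0.002], [-0.002, -0.001, -1.0]]
force: [0.3, -0.1, 1.3]
opening: 0.996
grasp_force: 0.0
```

Emit:
servo_tool --targets '[{"offset":[0,0,0],"dr":[0,0,0]},{"offset":[0,0,0],"dr":[0,0,0]},{"offset":[0,0,0],"dr":[0,0,0]},{"offset":[0,0,0],"dr":[0,0,0]},{"offset":[0,0,0],"dr":[0,0,0]},{"offset":[0,0,0],"dr":[0,0,0]},{"offset":[0,0,0],"dr":[0,0,0]},{"offset":[0,0,0],"dr":[0,0,0]}]' --gripper 1

```text
time_s: 3.82
position: [0.4314, -0.3972, 0.0728]
tcp_rot: [[-0.861, 0.508, -0.0], [0.508, 0.861, 0.0], [0.0, 0.0, -1.0]]
force: [0.6, -0.6, 0.2]
opening: 0.479
grasp_force: 0.0
```

```bash
python3 - <<'E'
from h import *
off((.4315,-.3955,.072))
E
```

```text
now [ 0.4314 -0.3972  0.0728] yaw_y 59.46 t 3.82 f [ 0.6 -0.6  0.2] op 0.479 gf 0.0 j1,j6 [ -54. -113.]
(0.4315, -0.3955, 0.072) -> [0.0007, 0.0015, 0.0008] dr_z 0
```

Emit:
servo_tool --targets '[{"offset":[0,0,0],"dr":[0,0,0]},{"offset":[0,0,0],"dr":[0,0,0]},{"offset":[0,0,0],"dr":[0,0,0]},{"offset":[0,0,0],"dr":[0,0,0]},{"offset":[0,0,0],"dr":[0,0,0]},{"offset":[0,0,-0.02],"dr":[0,0,0]},{"offset":[0,0,-0.05],"dr":[0,0,0]},{"offset":[0,0,-0.09],"dr":[0,0,0]},{"offset":[0,0,-0.09],"dr":[0,0,0]}]' --gripper 1

```text
time_s: 4.57
position: [0.4343, -0.4009, 0.1694]
tcp_rot: [[-0.861, 0.508, 0.008], [0.508, 0.862, -0.011], [-0.012, -0.005, -1.0]]
force: [0.8, -1.5, -2.1]
opening: 0.271
grasp_force: 30.0
```

```bash
python3 - <<'E'
from h import *
import pickle
a,b=pickle.load(open('first.pkl','rb'))
for u,v in((230.6,218.8),(225.2,183.4),(227.6,148.6)): print(ray(b,u,v,.046))
off((.44,-.013,.16,90))
E
```

```text
[ 0.43802361 -0.01894549  0.046     ]
[ 0.54203172 -0.00059634  0.046     ]
[ 0.64784239 -0.00504006  0.046     ]
now [ 0.4343 -0.4009  0.1694] yaw_y 59.49 t 4.57 f [ 0.8 -1.5 -2.1] op 0.271 gf 30.0 j1,j6 [ -54. -113.]
(0.44, -0.013, 0.16, 90) -> [0.1921, 0.3371, 0.0052] dr_z -30.51
```

Emit:
servo_tool --targets '[{"offset":[0.149,0.284,0.03],"dr":[0,0,-30.5]},{"offset":[0.149,0.284,0.03],"dr":[0,0,-30.5]},{"offset":[0.149,0.284,0.03],"dr":[0,0,-30.5]},{"offset":[0.149,0.284,0.03],"dr":[0,0,-30.5]},{"offset":[0.149,0.284,0.03],"dr":[0,0,-30.5]},{"offset":[0.149,0.284,0.03],"dr":[0,0,-30.5]},{"offset":[0.149,0.284,0.03],"dr":[0,0,-30.5]},{"offset":[0.149,0.284,0.03],"dr":[0,0,-30.5]},{"offset":[0.149,0.284,0.03],"dr":[0,0,-30.5]},{"offset":[0.149,0.284,0.03],"dr":[0,0,-30.5]},{"offset":[0.149,0.284,0.03],"dr":[0,0,-30.5]}]'

```text
time_s: 5.48
position: [0.448, -0.0774, 0.1328]
tcp_rot: [[-1.0, -0.0, 0.001], [-0.0, 1.0, -0.001], [-0.001, -0.001, -1.0]]
force: [-0.1, -0.2, -1.7]
opening: 0.275
grasp_force: 30.0
```

```bash
python3 - <<'E'
from h import *
import pickle
off((.438,-.016,.15,90))
w=snap('wrist'); pickle.dump((w,bot.read_state()),open('w2.pkl','wb'))
cv2.imwrite('pics/w2.png',cv2.resize(w['color'][:,:,::-1],(800,600),interpolation=cv2.INTER_CUBIC))
E
```

```text
now [ 0.448  -0.0774  0.1328] yaw_y 90.02 t 5.48 f [-0.1 -0.2 -1.7] op 0.275 gf 30.0 j1,j6 [ -24. -114.]
(0.438, -0.016, 0.15, 90) -> [0.01, 0.0614, -0.0172] dr_z 0.02
```

View pics/w2.png

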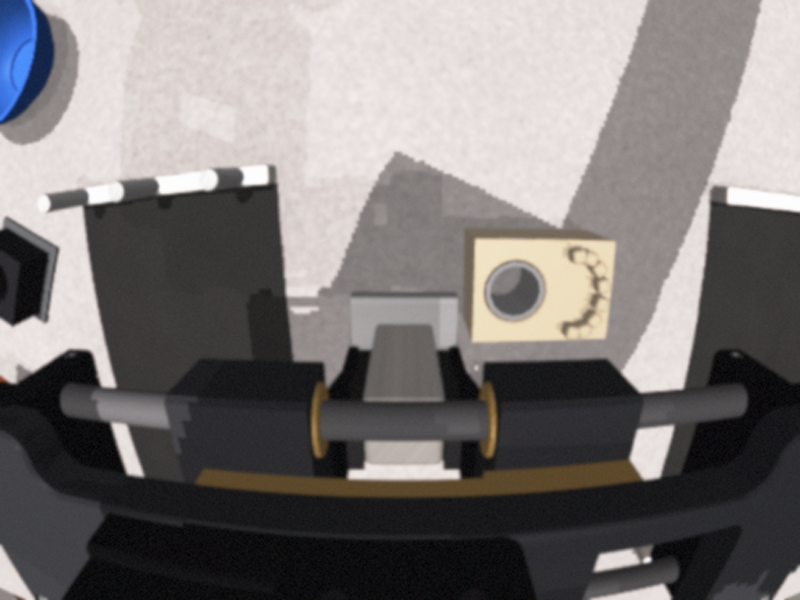

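The wrist view shows the near model with its bush at (514,291), wide-holed; its corners are at (473,239), (614,240), (606,340), (472,342). The held gauge's flange back edge runs from (351,295) to (458,295).

```bash
python3 - <<'E'
from h import *
import pickle
w,st=pickle.load(open('w2.pkl','rb'));s=1.5625
q=lambda u,v,z:ray(w,u/s,v/s,z,True)[:2].round(4)
print('bore',q(514,291,.046),'corners',[q(*x,.046).tolist() for x in((473,239),(614,240),(606,340),(472,342))])
print('flange',q(351,294,.111),q(458,296,.111))
print('matedges', q(277,190,0),q(293,360,0),q(711,190,0),q(690,370,0))
off((.438,-.016,.12,90))
E
```

```text
bore [ 0.4395 -0.0148] corners [[0.4102, -0.0395], [0.4086, 0.0447], [0.4705, 0.0472], [0.4702, -0.0376]]
flange [ 0.423  -0.0989] [ 0.4239 -0.0548]
matedges [ 0.3846 -0.1588] [ 0.5026 -0.1552] [0.3742 0.1488] [0.5175 0.1545]
now [ 0.4481 -0.078   0.1329] yaw_y 89.94 t 5.53 f [-0.1  0.2 -2.4] op 0.27 gf 30.0 j1,j6 [ -24. -114.]
(0.438, -0.016, 0.12, 90) -> [0.0102, 0.062, 0.0129] dr_z -0.06
```

Emit:
servo_tool --targets '[{"offset":[0.0076,0.032,0],"dr":[0,0,0]},{"offset":[0.0076,0.0632,0],"dr":[0,0,0]},{"offset":[0.0076,0.0632,0.005],"dr":[0,0,0]},{"offset":[0.0076,0.0632,0.014],"dr":[0,0,0]},{"offset":[0.0076,0.0632,0.02],"dr":[0,0,0]},{"offset":[0.0076,0.0632,0.025],"dr":[0,0,0]},{"offset":[0.0076,0.0632,0.029],"dr":[0,0,0]},{"offset":[0.0076,0.0632,0.033],"dr":[0,0,0]},{"offset":[0.0076,0.0632,0.033],"dr":[0,0,0]}]'

```text
time_s: 6.28
position: [0.4396, -0.0142, 0.0992]
tcp_rot: [[-1.0, 0.002, -0.001], [0.002, 1.0, 0.0], [0.001, 0.0, -1.0]]
force: [0.4, -0.6, -3.1]
opening: 0.271
grasp_force: 30.0
```

Emit:
servo_tool --targets '[{"offset":[0,0,0.004],"dr":[0,0,0]},{"offset":[0,0,0.008],"dr":[0,0,0]},{"offset":[0,0,0.012],"dr":[0,0,0]},{"offset":[0,0,0.014],"dr":[0,0,0]},{"offset":[0,0,0.014],"dr":[0,0,0]}]'

```text
time_s: 6.7
position: [0.4395, -0.0135, 0.0854]
tcp_rot: [[-1.0, 0.0, -0.001], [0.0, 1.0, 0.0], [0.001, 0.0, -1.0]]
force: [0.1, -0.2, -2.7]
opening: 0.274
grasp_force: 30.0
```

The gauge went 25 mm deep with no resistance, so the near model is worn and goes to the plain mat. I push its −y end face with the flange.

Emit:
servo_tool --targets '[{"offset":[0,0,-0.033],"dr":[0,0,0]},{"offset":[0,0,-0.036],"dr":[0,0,0]},{"offset":[0,-0.03,-0.036],"dr":[0,0,0]},{"offset":[0,-0.065,-0.036],"dr":[0,0,0]},{"offset":[0,-0.065,-0.02],"dr":[0,0,0]},{"offset":[0,-0.065,0.01],"dr":[0,0,0]},{"offset":[0,-0.065,0.0184],"dr":[0,0,0]},{"offset":[0,-0.05,0.0184],"dr":[0,0,0]},{"offset":[0,-0.045,0.0184],"dr":[0,0,0]},{"offset":[0,-0.035,0.0184],"dr":[0,0,0]},{"offset":[0,-0.02,0.0184],"dr":[0,0,0]},{"offset":[0,-0.003,0.0184],"dr":[0,0,0]},{"offset":[0,0.015,0.0184],"dr":[0,0,0]},{"offset":[0,0.033,0.0184],"dr":[0,0,0]},{"offset":[0,0.05,0.0184],"dr":[0,0,0]},{"offset":[0,0.06,0.0184],"dr":[0,0,0]}]'

```text
time_s: 8.03
position: [0.4397, 0.048, 0.0682]
tcp_rot: [[-1.0, -0.002, 0.001], [-0.002, 1.0, -0.001], [-0.001, -0.001, -1.0]]
force: [-0.0, -4.6, -1.0]
opening: 0.278
grasp_force: 30.0
```

```bash
python3 - <<'E'
from h import *
import pickle
off((.4395,.165,.067,90))
w=snap('wrist'); pickle.dump((w,bot.read_state()),open('w3.pkl','wb'))
cv2.imwrite('pics/w3.png',w['color'][:,:,::-1])
E
```

```text
now [0.4397 0.048  0.0682] yaw_y 90.13 t 8.03 f [-0.  -4.6 -1. ] op 0.278 gf 30.0 j1,j6 [ -8. -98.]
(0.4395, 0.165, 0.067, 90) -> [-0.0001, 0.117, 0.0011] dr_z 0.13
```

View pics/w3.png

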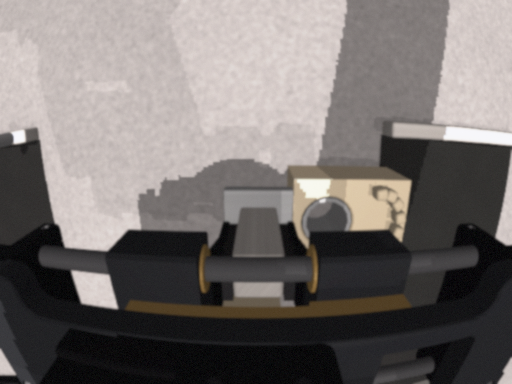

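The model slides straight ahead of the flange (bush at (326,217)). I continue.

Emit:
servo_tool --targets '[{"offset":[0,0.014,0],"dr":[0,0,0]},{"offset":[0,0.03,0],"dr":[0,0,0]},{"offset":[0,0.046,0],"dr":[0,0,0]},{"offset":[0,0.062,0],"dr":[0,0,0]},{"offset":[0,0.078,0],"dr":[0,0,0]},{"offset":[0,0.093,0],"dr":[0,0,0]},{"offset":[0,0.106,0],"dr":[0,0,0]},{"offset":[0,0.115,0],"dr":[0,0,0]},{"offset":[0,0.115,0],"dr":[0,0,0]},{"offset":[0,0.09,0],"dr":[0,0,0]},{"offset":[0,0.07,-0.03],"dr":[0,0,0]},{"offset":[0,0.07,-0.07],"dr":[0,0,0]},{"offset":[0,0.07,-0.07],"dr":[0,0,0]}]'

```text
time_s: 9.17
position: [0.4435, 0.1155, 0.1422]
tcp_rot: [[-1.0, 0.003, 0.01], [0.003, 1.0, 0.001], [-0.01, 0.001, -1.0]]
force: [1.8, -0.7, -1.2]
opening: 0.274
grasp_force: 30.0
```

```bash
python3 - <<'E'
from h import *
import pickle
off((.5,-.09,.133,90),(.5,-.09,.133,76))
E
```

```text
now [0.4435 0.1155 0.1422] yaw_y 89.83 t 9.17 f [ 1.8 -0.7 -1.2] op 0.274 gf 30.0 j1,j6 [  1. -89.]
(0.5, -0.09, 0.133, 90) -> [-0.057, -0.2054, 0.0096] dr_z -0.17
(0.5, -0.09, 0.133, 76) -> [-0.057, -0.2054, 0.0096] dr_z 13.83
```

Emit:
servo_tool --targets '[{"offset":[-0.1065,-0.1815,0.008],"dr":[0,0,0]},{"offset":[-0.1065,-0.1815,0.008],"dr":[0,0,0]},{"offset":[-0.1065,-0.1815,0.008],"dr":[0,0,0]},{"offset":[-0.1065,-0.1815,0.008],"dr":[0,0,0]},{"offset":[-0.1065,-0.1815,0.008],"dr":[0,0,0]},{"offset":[-0.1065,-0.1815,0.008],"dr":[0,0,0]},{"offset":[-0.1065,-0.1815,0.008],"dr":[0,0,0]},{"offset":[-0.1065,-0.1815,0.008],"dr":[0,0,0]}]'

```text
time_s: 9.83
position: [0.5449, -0.065, 0.1286]
tcp_rot: [[-1.0, 0.002, -0.003], [0.002, 1.0, 0.002], [0.003, 0.002, -1.0]]
force: [-0.3, 0.5, -2.9]
opening: 0.274
grasp_force: 30.0
```

```bash
python3 - <<'E'
from h import *
import pickle
off((.542,0,.133,90))
w=snap('wrist'); b=snap('top'); pickle.dump((w,b,bot.read_state()),open('w4.pkl','wb'))
A=cv2.resize(w['color'][90:260,170:450,::-1],None,fx=2.5,fy=2.5,interpolation=cv2.INTER_CUBIC)
B=b['color'][120:250,80:360,::-1].copy(); B=cv2.resize(B,None,fx=1.25,fy=1.25)
C=np.zeros((A.shape[0]+B.shape[0],A.shape[1],3),np.uint8);C[:A.shape[0]]=A;C[A.shape[0]:,:B.shape[1]]=B
cv2.imwrite('pics/w4.png',C);print(A.shape,C.shape)
E
```

```text
now [ 0.5449 -0.065   0.1286] yaw_y 89.88 t 9.83 f [-0.3  0.5 -2.9] op 0.274 gf 30.0 j1,j6 [ -18. -108.]
(0.542, 0, 0.133, 90) -> [0.003, 0.065, -0.0043] dr_z -0.12
(425, 700, 3) (587, 700, 3)
```

View pics/w4.png

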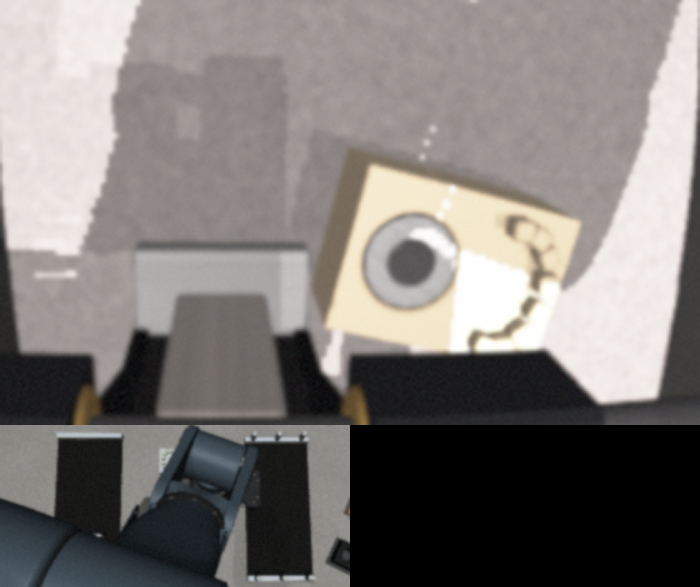

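The middle model's bush is at crop (410,261), with a small hole; the top-face corners are at (370,165), (580,222), (328,328). The arm hides it from the top camera.

```bash
python3 - <<'E'
from h import *
import pickle
w,b,st=pickle.load(open('w4.pkl','rb'))
q=lambda u,v,z:ray(w,170+u/2.5,90+v/2.5,z,True)[:2]
c=[q(*x,.046) for x in((370,165),(580,222),(328,328))];bo=q(410,261,.046)
print('bore',bo.round(4),'corners',np.round(c,4),np.linalg.norm(c[1]-c[0]),np.linalg.norm(c[2]-c[0]),'ang',np.degrees(np.arctan2(*(c[1]-c[0])[::-1])),np.degrees(np.arctan2(*(c[2]-c[0])[::-1])))
print('ctr',((c[1]+c[2])/2).round(4))
f=q(137,248,.107),q(307,248,.107);print('gauge',(f[0]+f[1])/2+[.023,0],np.subtract(*f))
off((bo[0]+.001,bo[1]-.0005,.112,90))
E
```

```text
bore [0.5425 0.0019] corners [[ 0.5087 -0.0142]
 [ 0.5279  0.0676]
 [ 0.5674 -0.0264]] 0.08401054035641578 0.05995953028324606 ang 76.74130416508349 -11.751881769950185
ctr [0.5477 0.0206]
gauge [ 0.54345862 -0.06440956] [-0.00012842 -0.043812  ]
now [ 0.5445 -0.0637  0.1289] yaw_y 90.01 t 9.93 f [-0.1  0.1 -1.7] op 0.279 gf 30.0 j1,j6 [ -18. -108.]
(np.float64(0.5435380076451312), np.float64(0.001379139320897602), 0.112, 90) -> [0.0009, 0.0651, 0.017] dr_z 0.01
```

Emit:
servo_tool --targets '[{"offset":[0.0005,0.033,-0.003],"dr":[0,0,0]},{"offset":[0.0005,0.0657,-0.003],"dr":[0,0,0]},{"offset":[0.0005,0.0657,0.003],"dr":[0,0,0]},{"offset":[0.0005,0.0657,0.008],"dr":[0,0,0]},{"offset":[0.0005,0.0657,0.013],"dr":[0,0,0]},{"offset":[0.0005,0.0657,0.017],"dr":[0,0,0]},{"offset":[0.0005,0.0657,0.019],"dr":[0,0,0]},{"offset":[0.0005,0.0657,0.021],"dr":[0,0,0]},{"offset":[0.0005,0.0657,0.021],"dr":[0,0,0]}]'

```text
time_s: 10.68
position: [0.5456, 0.0001, 0.1101]
tcp_rot: [[-1.0, 0.002, -0.001], [0.002, 1.0, 0.001], [0.001, 0.001, -1.0]]
force: [-3.5, 1.1, 12.1]
opening: 0.274
grasp_force: 30.0
```

Emit:
servo_tool --targets '[{"offset":[0,0,-0.003],"dr":[0,0,0]},{"offset":[0.002,0.0015,-0.002],"dr":[0,0,0]},{"offset":[0.002,0.0015,0],"dr":[0,0,0]},{"offset":[0.002,0.0015,0.001],"dr":[0,0,0]},{"offset":[0.002,0.0015,0.002],"dr":[0,0,0]},{"offset":[0.002,0.0015,0.002],"dr":[0,0,0]}]'

```text
time_s: 11.18
position: [0.5439, 0.002, 0.1082]
tcp_rot: [[-1.0, 0.001, 0.0], [0.001, 1.0, 0.0], [-0.0, 0.0, -1.0]]
force: [-3.3, 1.9, 15.6]
opening: 0.272
grasp_force: 30.0
```

Tight: it stops at the mouth with 15 N, and the hole looks about 17.7 mm. It goes to the plain mat too, pushed along its own axis (76.7° yaw).

Emit:
servo_tool --targets '[{"offset":[0,0,-0.008],"dr":[0,0,0]},{"offset":[0,0,-0.016],"dr":[0,0,0]},{"offset":[0.006,-0.025,-0.016],"dr":[0,0,6.5]},{"offset":[0.013,-0.058,-0.016],"dr":[0,0,13.3]},{"offset":[0.013,-0.058,-0.01],"dr":[0,0,13.3]},{"offset":[0.013,-0.058,0.02],"dr":[0,0,13.3]},{"offset":[0.013,-0.056,0.041],"dr":[0,0,13.3]},{"offset":[0.012,-0.051,0.041],"dr":[0,0,13.3]},{"offset":[0.01,-0.043,0.041],"dr":[0,0,13.3]},{"offset":[0.008,-0.033,0.041],"dr":[0,0,13.3]},{"offset":[0.005,-0.02,0.041],"dr":[0,0,13.3]},{"offset":[0.002,-0.007,0.041],"dr":[0,0,13.3]},{"offset":[-0.001,0.006,0.041],"dr":[0,0,13.3]},{"offset":[-0.004,0.019,0.041],"dr":[0,0,13.3]},{"offset":[-0.007,0.032,0.041],"dr":[0,0,13.3]},{"offset":[-0.01,0.045,0.041],"dr":[0,0,13.3]}]'

```text
time_s: 12.52
position: [0.5541, 0.0482, 0.066]
tcp_rot: [[-0.973, 0.229, 0.0], [0.229, 0.973, -0.001], [-0.001, -0.001, -1.0]]
force: [0.2, -5.2, -0.8]
opening: 0.273
grasp_force: 30.0
```

```bash
python3 - <<'E'
from h import *
import pickle
off((.5823,.1669,.067,76.7))
w=snap('wrist'); pickle.dump((w,bot.read_state()),open('w5.pkl','wb'))
cv2.imwrite('pics/w5.png',w['color'][:,:,::-1])
E
```

```text
now [0.5541 0.0482 0.066 ] yaw_y 76.74 t 12.52 f [ 0.2 -5.2 -0.8] op 0.273 gf 30.0 j1,j6 [ -7. -83.]
(0.5823, 0.1669, 0.067, 76.7) -> [-0.0002, 0.122, -0.0011] dr_z 0.04
```

View pics/w5.png

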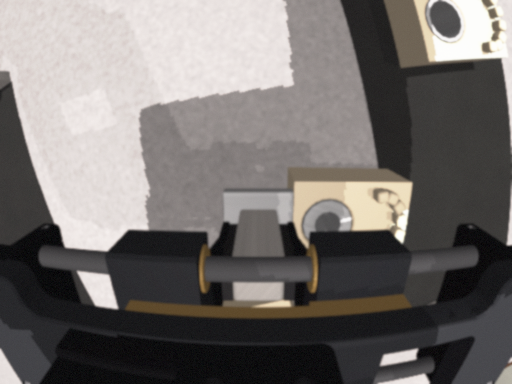

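It slides straight in line. I continue onto the mat, back off, and go above the far model.

Emit:
servo_tool --targets '[{"offset":[0,0.014,0],"dr":[0,0,0]},{"offset":[0,0.03,0],"dr":[0,0,0]},{"offset":[0,0.046,0],"dr":[0,0,0]},{"offset":[0,0.062,0],"dr":[0,0,0]},{"offset":[0,0.078,0],"dr":[0,0,0]},{"offset":[0,0.094,0],"dr":[0,0,0]},{"offset":[0,0.109,0],"dr":[0,0,0]},{"offset":[0,0.12,0],"dr":[0,0,0]},{"offset":[0,0.12,0],"dr":[0,0,0]},{"offset":[0,0.1,0],"dr":[0,0,0]},{"offset":[0,0.08,-0.03],"dr":[0,0,0]},{"offset":[0,0.08,-0.07],"dr":[0,0,0]},{"offset":[0,0.08,-0.07],"dr":[0,0,0]}]'

```text
time_s: 13.65
position: [0.5768, 0.1247, 0.1415]
tcp_rot: [[-0.972, 0.233, 0.013], [0.233, 0.973, 0.002], [-0.012, 0.005, -1.0]]
force: [1.9, 1.0, -2.2]
opening: 0.271
grasp_force: 30.0
```

```bash
python3 - <<'E'
from h import *
import pickle
off((.655,-.068,.13,90))
w=snap('wrist'); pickle.dump((w,bot.read_state()),open('w6.pkl','wb'))
E
```

```text
now [0.5768 0.1247 0.1415] yaw_y 76.55 t 13.65 f [ 1.9  1.  -2.2] op 0.271 gf 30.0 j1,j6 [  1. -75.]
(0.655, -0.068, 0.13, 90) -> [-0.1207, -0.1693, 0.0122] dr_z -13.45
```

Emit:
servo_tool --targets '[{"offset":[-0.12,-0.169,0.01],"dr":[0,0,-13.4]},{"offset":[-0.12,-0.169,0.01],"dr":[0,0,-13.4]},{"offset":[-0.12,-0.169,0.01],"dr":[0,0,-13.4]},{"offset":[-0.12,-0.169,0.01],"dr":[0,0,-13.4]},{"offset":[-0.12,-0.169,0.01],"dr":[0,0,-13.4]},{"offset":[-0.12,-0.169,0.01],"dr":[0,0,-13.4]},{"offset":[-0.12,-0.169,0.01],"dr":[0,0,-13.4]},{"offset":[-0.12,-0.169,0.01],"dr":[0,0,-13.4]}]'

```text
time_s: 14.37
position: [0.6488, -0.0666, 0.1239]
tcp_rot: [[-1.0, 0.0, -0.003], [0.0, 1.0, 0.002], [0.003, 0.002, -1.0]]
force: [-1.0, 0.8, -1.9]
opening: 0.276
grasp_force: 30.0
```

```bash
python3 - <<'E'
from h import *
import pickle
off((.65,-.003,.12,90))
w=snap('wrist'); b=snap('top'); pickle.dump((w,b,bot.read_state()),open('w7.pkl','wb'))
A=cv2.resize(w['color'][90:260,170:450,::-1],None,fx=2.5,fy=2.5,interpolation=cv2.INTER_CUBIC)
B=b['color'][110:260,100:330,::-1]
C=np.zeros((A.shape[0]+B.shape[0],A.shape[1],3),np.uint8);C[:A.shape[0]]=A;C[A.shape[0]:,:B.shape[1]]=B
w6=pickle.load(open('w6.pkl','rb'))[0]['color'][:150,170:,::-1]; C[A.shape[0]:,240:240+w6.shape[1]]=w6
cv2.imwrite('pics/w7.png',C);print(C.shape)
E
```

```text
now [ 0.6488 -0.0666  0.1239] yaw_y 89.99 t 14.37 f [-1.   0.8 -1.9] op 0.276 gf 30.0 j1,j6 [ -16. -106.]
(0.65, -0.003, 0.12, 90) -> [-0.0012, 0.0636, 0.004] dr_z -0.01
(575, 700, 3)
```

View pics/w7.png

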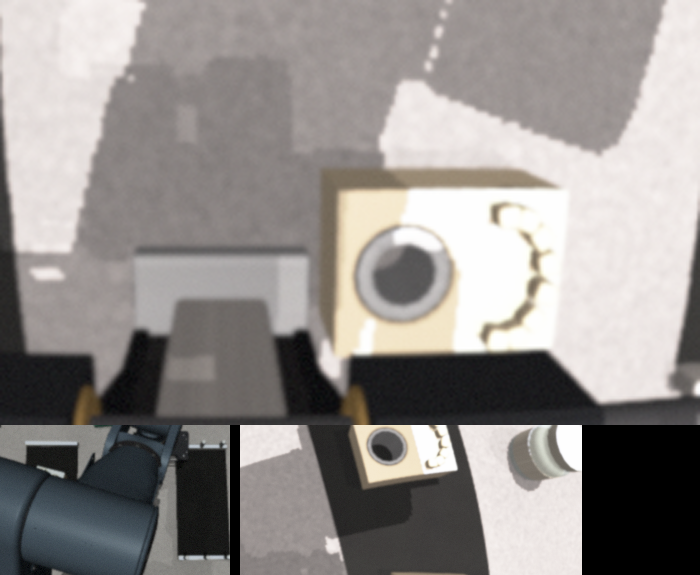

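The far model's bush is at crop (404,273), corners (338,190), (567,190), (337,353), with a mid-size hole. The lower-right panel shows the first model well inside the plain mat.

```bash
python3 - <<'E'
from h import *
import pickle
w,b,st=pickle.load(open('w7.pkl','rb'))
q=lambda u,v,z:ray(w,170+u/2.5,90+v/2.5,z,True)[:2]
c=[q(*x,.046) for x in((338,190),(567,190),(337,353),(555,352))];bo=q(404,273,.046)
print('bore',bo.round(4),'corners',np.round(c,4).tolist(),'ctr',np.mean(c,0).round(4))
f=q(136,253,.102),q(308,253,.102);print('gauge',(f[0]+f[1])/2+[.023,0])
off((bo[0]+.001,bo[1]-.0005,.112,90))
w6=pickle.load(open('w6.pkl','rb'))[0]
r=lambda u,v,z:ray(w6,170+u-240,v-425,z,True)[:2].round(4)
print('worn bore',r(387,446,.046),'near edge',r(313,425,0),r(360,575,0),r(487,560,0))
E
```

```text
bore [ 0.6493 -0.0029] corners [[0.6203, -0.0274], [0.6189, 0.0566], [0.679, -0.025], [0.6812, 0.0605]] ctr [0.6499 0.0162]
gauge [ 0.64886838 -0.06610231]
now [ 0.6488 -0.0654  0.1245] yaw_y 90.13 t 14.47 f [ 0.5  0.5 -2.1] op 0.276 gf 30.0 j1,j6 [ -16. -106.]
(np.float64(0.6502946842773702), np.float64(-0.0033600293281281497), 0.112, 90) -> [-0.0017, 0.0621, 0.0126] dr_z 0.13
worn bore [0.4396 0.2103] near edge [0.3905 0.1545] [0.5548 0.1646] [0.568  0.3115]
```

Emit:
servo_tool --targets '[{"offset":[-0.001,0.032,0],"dr":[0,0,0]},{"offset":[-0.001,0.0628,0],"dr":[0,0,0]},{"offset":[-0.001,0.0628,0.004],"dr":[0,0,0]},{"offset":[-0.001,0.0628,0.01],"dr":[0,0,0]},{"offset":[-0.001,0.0628,0.015],"dr":[0,0,0]},{"offset":[-0.001,0.0628,0.019],"dr":[0,0,0]},{"offset":[-0.001,0.0628,0.022],"dr":[0,0,0]},{"offset":[-0.001,0.0628,0.024],"dr":[0,0,0]},{"offset":[-0.001,0.0628,0.024],"dr":[0,0,0]}]'

```text
time_s: 15.22
position: [0.65, -0.0044, 0.1005]
tcp_rot: [[-1.0, -0.0, -0.002], [-0.0, 1.0, 0.001], [0.002, 0.001, -1.0]]
force: [-0.3, 2.5, -3.9]
opening: 0.273
grasp_force: 30.0
```

Emit:
servo_tool --targets '[{"offset":[0,0.001,0.002],"dr":[0,0,0]},{"offset":[0,0.001,0.004],"dr":[0,0,0]},{"offset":[0,0.001,0.006],"dr":[0,0,0]},{"offset":[0,0.001,0.008],"dr":[0,0,0]},{"offset":[0,0.001,0.008],"dr":[0,0,0]}]'

```text
time_s: 15.63
position: [0.6508, -0.0037, 0.093]
tcp_rot: [[-1.0, -0.001, -0.001], [-0.001, 1.0, -0.0], [0.001, -0.0, -1.0]]
force: [-0.7, 0.5, -3.2]
opening: 0.274
grasp_force: 30.0
```

Emit:
servo_tool --targets '[{"offset":[0,0,0.0015],"dr":[0,0,0]},{"offset":[0,0,0.003],"dr":[0,0,0]},{"offset":[0,0,0.003],"dr":[0,0,0]}]'

```text
time_s: 15.88
position: [0.651, -0.0036, 0.0919]
tcp_rot: [[-1.0, -0.002, -0.0], [-0.002, 1.0, -0.001], [0.0, -0.001, -1.0]]
force: [-3.5, 0.6, 6.0]
opening: 0.273
grasp_force: 30.0
```

The thick step stops 16 mm deep, so this bush is good. The bore end leads towards the posted mat, so I draw the model there with the gauge standing in its bush.

Emit:
servo_tool --targets '[{"offset":[0,0,-0.003],"dr":[0,0,0]},{"offset":[0,-0.005,-0.003],"dr":[0,0,0]},{"offset":[0,-0.015,-0.003],"dr":[0,0,0]},{"offset":[0,-0.03,-0.003],"dr":[0,0,0]},{"offset":[0,-0.045,-0.003],"dr":[0,0,0]},{"offset":[0,-0.06,-0.003],"dr":[0,0,0]},{"offset":[0,-0.075,-0.003],"dr":[0,0,0]},{"offset":[0,-0.09,-0.003],"dr":[0,0,0]},{"offset":[0,-0.105,-0.003],"dr":[0,0,0]}]'

```text
time_s: 16.63
position: [0.6512, -0.1099, 0.0936]
tcp_rot: [[-1.0, -0.001, 0.0], [-0.001, 1.0, 0.001], [-0.0, 0.001, -1.0]]
force: [-0.4, 5.7, 0.3]
opening: 0.273
grasp_force: 30.0
```

```bash
python3 - <<'E'
from h import *
import pickle
off((.65,-.253,.093,90))
w=snap('wrist'); pickle.dump(w,open('w8.pkl','wb'))
c=w['color'].astype(int); m=((c[...,0]-c[...,2]>25)&(c[...,0]>150)).astype(np.uint8)
m[260:]=0
for k in cv2.findContours(m,0,2)[0]:
    if cv2.contourArea(k)>200: print(cv2.boundingRect(k),cv2.contourArea(k))
E
```

```text
now [ 0.6512 -0.1099  0.0936] yaw_y 90.03 t 16.63 f [-0.4  5.7  0.3] op 0.273 gf 30.0 j1,j6 [ -19. -109.]
(0.65, -0.253, 0.093, 90) -> [0.0013, -0.1431, 0.0005] dr_z 0.03
(228, 171, 114, 65) 3717.0
```

Emit:
servo_tool --targets '[{"offset":[0,-0.015,0],"dr":[0,0,0]},{"offset":[0,-0.03,0],"dr":[0,0,0]},{"offset":[0,-0.045,0],"dr":[0,0,0]},{"offset":[0,-0.06,0],"dr":[0,0,0]},{"offset":[0,-0.075,0],"dr":[0,0,0]},{"offset":[0,-0.09,0],"dr":[0,0,0]},{"offset":[0,-0.105,0],"dr":[0,0,0]},{"offset":[0,-0.12,0],"dr":[0,0,0]},{"offset":[0,-0.133,0],"dr":[0,0,0]},{"offset":[0,-0.142,0],"dr":[0,0,0]},{"offset":[0,-0.142,0],"dr":[0,0,0]},{"offset":[0,-0.1412,0.001],"dr":[0,0,0]},{"offset":[0,-0.1412,0.002],"dr":[0,0,0]},{"offset":[0,-0.1412,0.002],"dr":[0,0,0]}]'

```text
time_s: 17.85
position: [0.6518, -0.2514, 0.0922]
tcp_rot: [[-1.0, -0.003, 0.001], [-0.003, 1.0, -0.004], [-0.001, -0.004, -1.0]]
force: [-0.9, -3.6, -0.5]
opening: 0.274
grasp_force: 30.0
```

```bash
python3 - <<'E'
from h import *
import pickle
off((.65,-.253,.093,90))
w=snap('wrist'); pickle.dump(w,open('w9.pkl','wb'))
c=w['color'].astype(int); m=((c[...,0]-c[...,2]>25)&(c[...,0]>150)).astype(np.uint8)
m[260:]=0
for k in cv2.findContours(m,0,2)[0]:
    if cv2.contourArea(k)>200: print(cv2.boundingRect(k),cv2.contourArea(k),cv2.minAreaRect(k))
E
```

```text
now [ 0.6518 -0.2514  0.0922] yaw_y 90.15 t 17.85 f [-0.9 -3.6 -0.5] op 0.274 gf 30.0 j1,j6 [ -30. -120.]
(0.65, -0.253, 0.093, 90) -> [0.0018, -0.0016, -0.0008] dr_z 0.15
(223, 171, 116, 65) 3611.0 ((279.6437072753906, 202.68814086914062), (115.26932525634766, 63.298187255859375), 1.9091525077819824)
(0, 51, 85, 66) 3377.5 ((38.3829460144043, 80.26001739501953), (82.09510803222656, 59.55010986328125), 12.925999641418457)
```

Emit:
servo_tool --targets '[{"offset":[0,-0.0005,0],"dr":[0,0,0]},{"offset":[0,-0.0005,0],"dr":[0,0,0]},{"offset":[0,-0.0005,0],"dr":[0,0,0]},{"offset":[0,-0.0005,0],"dr":[0,0,0]},{"offset":[0,-0.0005,0],"dr":[0,0,0]},{"offset":[0,-0.0005,0],"dr":[0,0,0]},{"offset":[0,-0.0005,0],"dr":[0,0,0]},{"offset":[0,-0.0005,0],"dr":[0,0,0]}]' --gripper 0.2

```text
time_s: 18.57
position: [0.6513, -0.25, 0.0914]
tcp_rot: [[-1.0, -0.001, -0.0], [-0.001, 1.0, 0.0], [0.0, 0.0, -1.0]]
force: [0.1, 0.1, -1.0]
opening: 0.403
grasp_force: 0.0
```

Emit:
servo_tool --targets '[{"offset":[0,0,-0.01],"dr":[0,0,0]},{"offset":[0,0,-0.03],"dr":[0,0,0]},{"offset":[0,0,-0.06],"dr":[0,0,0]},{"offset":[0,0,-0.1],"dr":[0,0,0]},{"offset":[0,0,-0.14],"dr":[0,0,0]},{"offset":[0,0,-0.14],"dr":[0,0,0]},{"offset":[0.12,0.2,-0.14],"dr":[0,0,0]},{"offset":[0.12,0.2,-0.14],"dr":[0,0,0]},{"offset":[0.12,0.2,-0.14],"dr":[0,0,0]},{"offset":[0.12,0.2,-0.14],"dr":[0,0,0]},{"offset":[0.12,0.2,-0.14],"dr":[0,0,0]},{"offset":[0.12,0.2,-0.14],"dr":[0,0,0]},{"offset":[0.12,0.2,-0.14],"dr":[0,0,0]},{"offset":[0.12,0.2,-0.14],"dr":[0,0,0]}]'

```text
time_s: 19.73
position: [0.5307, -0.0492, 0.2324]
tcp_rot: [[-1.0, -0.004, 0.001], [-0.004, 1.0, -0.001], [-0.001, -0.001, -1.0]]
force: [1.0, -1.1, -0.5]
opening: 0.398
grasp_force: 0.0
```

```bash
python3 - <<'E'
from h import *
import pickle
off()
a=snap('scene');b=snap('top');w=snap('wrist');pickle.dump((a,b,w),open('end.pkl','wb'))
for n,c,zs,f in(('top',b,.046,0),('scene',a,.046,0)):
    im=c['color'];hsv=cv2.cvtColor(im,cv2.COLOR_RGB2HSV)
    m=(im.min(2)>(125 if n=='top' else 110)).astype(np.uint8)
    m=cv2.morphologyEx(m,cv2.MORPH_CLOSE,np.ones((3,3)))
    for k in cv2.findContours(m,0,2)[0]:
        if 60<cv2.contourArea(k)<1500:
            r=cv2.minAreaRect(k); print(n,np.round(r[0],1),np.round(r[1],1),round(r[2]),ray(c,*r[0],.046).round(3)[:2],'z.14:',ray(c,*r[0],.14).round(3)[:2])
E
```

```text
now [ 0.5307 -0.0492  0.2324] yaw_y 90.21 t 19.73 f [ 1.  -1.1 -0.5] op 0.398 gf 0.0 j1,j6 [ -17. -108.]
top [291.  246.5] [11. 24.] 90 [ 0.361 -0.195] z.14: [ 0.361 -0.182]
top [145. 217.] [20. 30.] 90 [0.439 0.228] z.14: [0.432 0.205]
top [270.5 198. ] [28.  9.] 90 [ 0.501 -0.135] z.14: [ 0.489 -0.127]
top [147.5 163.6] [28.9 19.9] 14 [0.597 0.23 ] z.14: [0.576 0.206]
top [304.5 149.5] [19. 27.] 90 [ 0.651 -0.236] z.14: [ 0.625 -0.22 ]
scene [450.7 283.9] [ 7.1 22.6] 43 [0.967 0.204] z.14: [0.984 0.132]
scene [215.3 282. ] [ 4.9 21.9] 65 [ 0.731 -0.264] z.14: [ 0.779 -0.276]
scene [238.6 271.1] [ 4.8 20.5] 66 [ 0.73  -0.206] z.14: [ 0.777 -0.225]
scene [222.1 247.2] [24.3 21.4] 79 [ 0.654 -0.215] z.14: [ 0.712 -0.233]
scene [202.8 230.1] [ 8.9 10.3] 63 [ 0.586 -0.239] z.14: [ 0.653 -0.253]
scene [377.1  64.4] [34.5  7.2] 35 [0.13  0.694] z.14: [0.256 0.558]
scene [232.5  67.5] [45. 23.] 90 [-0.111  0.155] z.14: [0.047 0.089]
scene [340.  22.] [ 8. 20.] 90 [-0.274  0.802] z.14: [-0.095  0.651]
```

All three models lie well inside their mats, at (0.439, 0.228), (0.597, 0.230) and (0.651, -0.236). The gauge top, measured at z = 0.14, is at (0.653, -0.253), right over the good bore, so it stands upright at the right depth. I hand the job in.

```bash
python3 -c "
from rig import ticket
print(ticket.hand_in())"
```

```text
the job is handed in; nothing more can be done
None
```

The job is handed in at about 20 s of the 72 s, though the hand-in gave no verdict: the worn and tight models are on the plain mat, and the good model is on the posted mat with the gauge standing in its bush.

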